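# Clamp a ceramic figure in its holder with the T-key

### The arm

A 7-joint arm with a two-finger parallel gripper is mounted at the origin on the work surface. World frame = base frame: x ahead of the robot, y to its left, z up, the work surface at z = 0. Lengths are in m, angles in degrees, forces in N, time in s.
With the tool pointing down it reaches from about 0.4 to 0.85 m from the base axis. Payload 10.4 kg.
Tool frame: the origin (TCP) lies at the very end of the fingers, on their centre line; the grasp point (between the pads) lies 19 mm behind it; z points along the fingers, y is the line along which they close (so a half turn about z gives the same grasp; the last joint's range is limited). The gripper opens to 85 mm and grips with 20 to 120 N. Pads are 22 mm wide; open, the fingers measure 114 mm over their backs; the gripper's body (76 mm by 85 mm) begins 54 mm behind the grasp point. The pads swing forward as they close: fully open they stand 13 mm farther back than shut.
Start: joints at [-71.482, 19.034, -3.707, 83.658, 1.238, 77.344, -5.071], TCP at [0.212, 0.588, 0.231] pointing down, gripper open.
Joint ranges: [-148.97, 148.97], [-28.65, 121.19], [-84.17, 76.75], [9.2, 138.47], [-72.65, 252.65], [3.7, 117.97], [-149.18, 149.18]. Speed limits (degrees/s): [127.2, 127.2, 159.86, 159.86, 180, 180, 180].

### API

Orientations are given as a 3x3 rotation matrix whose columns are the frame's x, y, z axes.
In Python, from workcell import get_obs, imaging, ticket, finder gives the robot as it stands.
- The arm moves only by the shell command python3 -m crank 'ROWS'. ROWS is JSON, a list that holds one entry, the list of rows, each a list of 7 numbers: the opening, from 0 (shut) to 1 (fully open), then the shift along the tool's x, y, z as a fraction of full scale, then the turn, a rotation vector about the tool's x, y, z as a fraction of full scale. In form: [[[hand, x, y, z, ax, ay, az], ...]]. A call has 1 to 20 rows; each row is the pose to reach, as a shift and turn from the pose commanded when the call began, along the tool's axes at that moment; what a row does not reach only later rows make up. Full scale, the value 1, is 0.1 m for a shift and 60 degrees for a turn. A row lasts 1/12 s, in which the tool goes at most 41.7 mm and 7.16 degrees, less where a joint would pass 70% of its speed; a pose out of reach is approached as far as the arm can. A call with a number of a shift or a turn outside -1 to 1 is refused whole. A call with a gripper value outside its range is refused whole. The fingers move at their own pace and stop on an object; the grip force is fixed at half the most. Time passes only in rows, so rows that repeat a pose let the fingers close. It gives the time, the measured TCP pose, the force, the opening and the grip force at its end, in the units of the state.
- get_obs(): the state, without advancing time (a new reading comes with each control period).
- imaging.grab_frame(name): name is "scene" or "top" or "wrist"; returns the picture (384x512x3 uint8, red, green, blue); there is no depth.
- imaging.camera_model(name): a dict with "fx", "fy", "cx", "cy" (pixels), "R" (3x3) and "t" (3): a world point X has camera coordinates R X + t. Camera axes: x right, y down, z forward; pixel columns grow to the right and rows downward; lengths in m; the calibration is good to about 2 mm. The wrist camera is an equidistant fisheye: a pixel r from the principal point sees the ray r / f radians off the axis. A picture is of the moment at which its call begins: read the wrist's pose just before it. camera_model takes no time and is no camera call; for the wrist camera it gives the pose at the moment of the call.
- ticket.sign_off(): hands the job in; it is judged then, once.
Trained networks look in the newest picture that a camera, given by its name, has taken for a name from the list of things; names that differ only in an ending like _2 or _b are one class to them, and where a whole thing is asked for, a point or a joint stands for the part that bears it (a point fixed in the world has none). Each returns a list of dicts, best first, with "score" (0 to 1); they miss things now and then, are a little off and sometimes report something else, mostly with a low value. They report only what shows in the picture. A call takes as long as a camera call.
- finder.recognise(name, camera): "extent" ([left, top, right, bottom] in pixels, round what is visible of it).
The state is a dict: "time_s": time; "q": joint angles; "joint_vel": joint speeds; "effort": joint torques, N m; "position": TCP position; "tcp_rot": TCP orientation; "wrist_force": force on the tool from outside, world axes, zero at the start; "torque": the same for the moment, N m; "gripper_width": finger opening in m; "grasp_force": force on a finger pad.
Only numpy, scipy, OpenCV 4.12 (cv2) and the standard library are available. Lean on these libraries where they do the work, as an engineer would, in place of code of your own. Each camera call takes 0.05 s, during which the arm holds its last target. There are 200 camera calls.

### The job

Lift the steel T-key out of its wooden stand, set it fully home in the square drive of the figure holder and let go, so that it stands there by itself before it is turned. Then take its handle again and turn it clockwise as seen from above, re-gripping along the way as needed, until the sliding jaw has come up to the ceramic figure and the drive will turn no further. Leave the key standing home in the drive, and do not disturb the figure, the paint jar or the cup.

Things in the scene. Friction and masses are not known exactly. Their poses are not given: they have to be found in the camera images.
- key: Steel T-key, 99 mm tall, 0.2 kg, upright in the stand at first. Origin: centre of its foot; z up. Square shank 16 mm wide (sides along x, y), z = 0 to 32, lowest 5 mm narrowed to 12.5; collar 36 mm across, z = 32 to 38, stops the insertion; stem 12 mm thick; crossbar handle along x: 90 mm long, 15 mm wide (y), z = 81 to 99.
- stand: Fixed wooden block 90 x 90 x 45 mm that holds the key at first. Origin: centre of its underside. A square hole 19 mm wide in the middle of its top, sides parallel to the block's; the key's collar rests on the top, so that its crossbar is at a height of 94 to 112 mm over the table.
- drive_mouth (a point): Centre of the mouth of the square socket in the drive, a steel block 46 mm wide, 36 mm tall, turning about its upright axis on the holder. On the block's top face, 69 mm above the table; the frame turns with the drive, z up, x and y along the socket's sides. Socket 18 mm wide, 34 mm deep; the key fits at any of four quarter turns and is home with its collar on the block's top.
- drive (a joint): Angle of the drive in rad, growing clockwise as seen from above; it starts between 0 and 0.5 and stops at 4.0, where the jaw meets the figure. It stays where it is left and resists with about 0.15 N m. The key has some 0.13 rad of play in it.
- jaw_face (a point): Middle of the cork face of the sliding jaw (60 mm wide, 70 mm tall, grey), geared to the drive, 5 mm of travel per rad, towards the figure.
- holder: The fixed figure holder: dark steel base 110 x 260 x 12 mm, with the drive at one end on a low grey housing, and a fixed grey cork-faced jaw (up to 87 mm above the table) at the other. Origin: on the table, under the drive's axis; its y runs along the base from the drive to the figure (140 mm) and the fixed jaw (184 mm).
- figure: Loose ceramic figure with a flat cap, 128 mm tall, 60 mm across at its foot, 0.4 kg, standing on the holder's base between the two jaws. Origin: centre of its underside, z up.
- brush_block: Fixed wooden block 90 x 90 x 45 mm like the key's stand, with four upright brushes up to 178 mm above the table. Origin: centre of its underside. Bystander; may change places with the stand.
- jar: Loose paint jar, 68 mm across, 90 mm tall. Origin: centre of its underside. Bystander.
- cup: Loose clear empty cup, 80 mm across its rim, 100 mm tall. Origin: centre of its underside. Bystander.

How it is judged (in metres and radians):
On the way, in this order (a step that is already met when the one before it is completed fails the run):
1. the key is home in the drive and released, standing by itself, before the drive has been turned past 1 rad (z of key in the frame of drive_mouth below -0.027 m and horizontal distance between key and drive_mouth below 0.006 m and angle between the z axis of key and the z axis of drive_mouth, either way round below 0.12 rad and contact force between the fingers and key below 0.2 N and value of joint drive below 1 rad), for 0.2 s.
2. with the key home, the drive is turned clockwise to its stop (z of key in the frame of drive_mouth below -0.027 m and horizontal distance between key and drive_mouth below 0.006 m and angle between the z axis of key and the z axis of drive_mouth, either way round below 0.12 rad and value of joint drive above 3.75 rad), for 0.2 s.
At the end, for the whole second after the job is handed in: The drive is above 3.75 rad (stop at 4.0); the key stands at rest in the socket, at least 27 of its 32 mm deep, within 6 mm of centre and 0.12 rad of upright; the figure is upright (0.1 rad) within 20 mm of its first place; jar and cup are within 30 mm of theirs (all of step 2 and linear speed of key below 0.02 m/s and angle between figure's own z axis and vertical below 0.1 rad and distance of figure from where it was at the start of the episode below 0.02 m and distance of each of jar, cup from where it was at the start of the episode below 0.03 m); the robot touches nothing.
It fails at once if the figure is tipped or shoved (angle between figure's own z axis and vertical above 0.3 rad or distance of figure from where it was at the start of the episode above 0.03 m).
It fails at once if the jar or the cup is shoved or tipped (distance of any of jar, cup from where it was at the start of the episode above 0.03 m or angle between any of jar, cup's own z axis and vertical above 0.3 rad).
It also fails if it takes over 72 s, if anything falls off the work surface, if the arm or the gripper's body presses on something with over 40 N, if the wrist force passes 120 N, or if a joint passes its speed limit or range.

## Working session

There is one attempt and no reset: what is moved stays moved. The work goes in short steps, Python scripts to look and compute and a shell command to move; the robot and the scene stay as the last step left them, time stands still between calls to the robot, and variables do not carry over. Pictures are saved under pics/ and viewed, at most 10 in all, crops included, and the job is handed in when it is done.

```bash
mkdir -p pics; ls
python3 - <<'E'
from workcell import get_obs, imaging, finder
import cv2,numpy as np
o=get_obs();print(o['time_s'],o['position'],np.round(o['tcp_rot'],3).tolist(),o['gripper_width'])
for c in ['scene','top']:
    im=imaging.grab_frame(c);cv2.imwrite(f'pics/{c}0.png',im[:,:,::-1])
    m=imaging.camera_model(c);print(c,m['fx'],m['cx'],m['cy'],np.round(-np.array(m['R']).T@m['t'],3))
    for n in ['key','stand','drive_mouth','holder','figure','brush_block','jar','cup','jaw_face']:
        r=finder.recognise(n,c);print(n,[(round(d['score'],2),np.round(d['extent']).tolist()) for d in r[:2]])
E
```

```text
pics
0.0 [0.21174039 0.5876551  0.23051431] [[-0.941, 0.339, -0.0], [0.339, 0.941, -0.001], [-0.0, -0.001, -1.0]] 0.08529041708960847
scene 403.06585938352754 255.79332804341442 189.95056093409482 [ 0.864 -0.493  0.919]
key [(0.63, [251.0, 68.0, 272.0, 98.0]), (0.23, [314.0, 156.0, 348.0, 200.0])]
stand [(0.86, [238.0, 82.0, 282.0, 116.0])]
drive_mouth [(0.64, [201.0, 190.0, 228.0, 218.0])]
holder [(0.97, [190.0, 143.0, 264.0, 237.0])]
figure [(0.71, [225.0, 137.0, 248.0, 179.0])]
brush_block [(0.63, [121.0, 246.0, 183.0, 317.0])]
jar [(0.73, [202.0, 191.0, 228.0, 218.0]), (0.58, [225.0, 277.0, 254.0, 315.0])]
cup [(0.86, [317.0, 155.0, 350.0, 201.0])]
jaw_face [(0.82, [218.0, 170.0, 238.0, 194.0])]
top 403.01480123017836 256.4695934820624 193.56484804552727 [0.542 0.031 1.255]
key [(0.67, [130.0, 243.0, 154.0, 271.0])]
stand [(0.73, [130.0, 230.0, 169.0, 271.0])]
drive_mouth [(0.82, [279.0, 215.0, 297.0, 231.0])]
holder [(0.58, [224.0, 203.0, 310.0, 251.0])]
figure [(0.57, [235.0, 221.0, 255.0, 241.0]), (0.18, [256.0, 216.0, 266.0, 237.0])]
brush_block [(0.93, [351.0, 218.0, 389.0, 247.0])]
jar [(0.56, [332.0, 160.0, 359.0, 181.0])]
cup [(0.85, [205.0, 132.0, 231.0, 162.0]), (0.61, [223.0, 203.0, 309.0, 250.0])]
jaw_face [(0.66, [255.0, 215.0, 265.0, 239.0])]
```

Run:
```python
import cv2
a=cv2.imread('pics/top0.png')[120:300,110:410];cv2.imwrite('pics/topc.png',cv2.resize(a,None,fx=2.6,fy=2.6,interpolation=cv2.INTER_CUBIC))
b=cv2.imread('pics/scene0.png')[40:330,110:370];cv2.imwrite('pics/scenec.png',cv2.resize(b,None,fx=2,fy=2,interpolation=cv2.INTER_CUBIC))
```

```text
(no output)
```

View pics/topc.png

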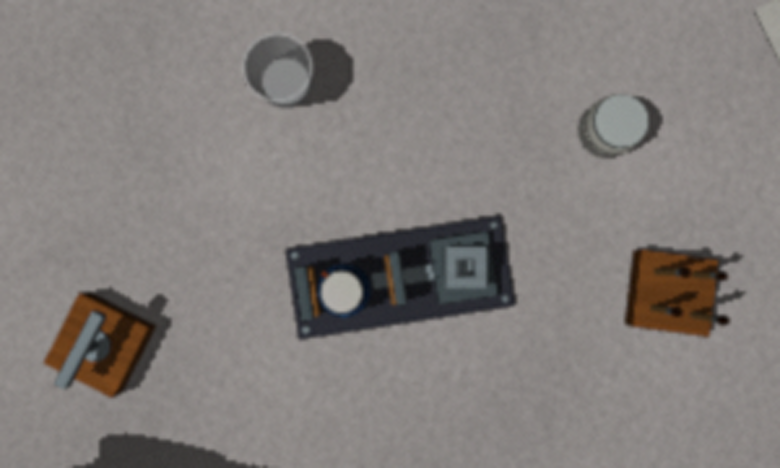

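View pics/scenec.png

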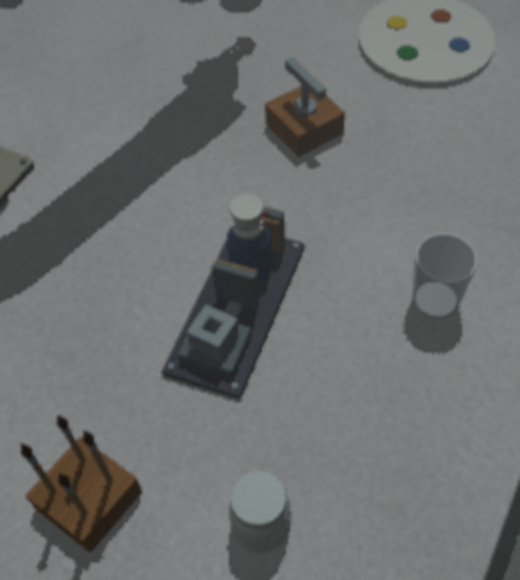

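The top crop shows the key's bar from (98,315) to (63,385), the drive top centred at (466,267), and the base corners at (288,248), (500,215), (515,303) and (300,338). The scene view agrees with this. Next I turn these pixels into positions.

```bash
cat > h.py <<'E'
import numpy as np,cv2
from workcell import get_obs, imaging, finder
def ray(c,px,z,m=None):
    m=m or imaging.camera_model(c);R=np.array(m['R']);C=-R.T@np.array(m['t'])
    x=(px[0]-m['cx'])/m['fx'];y=(px[1]-m['cy'])/m['fy'];d=np.array([x,y,1.])
    if c=='wrist':
        r=np.hypot(x,y);d=np.array([x/r*np.sin(r),y/r*np.sin(r),np.cos(r)]) if r>1e-9 else d
    d=R.T@d;return C+d*(z-C[2])/d[2]
def proj(c,X,m=None):
    m=m or imaging.camera_model(c);p=np.array(m['R'])@np.array(X,float)+np.array(m['t'])
    if c=='wrist':
        rho=np.hypot(p[0],p[1]);t=np.arctan2(rho,p[2]);p=np.array([p[0]/rho*t,p[1]/rho*t,1])
    else:p=p/p[2]
    return np.array([m['cx']+m['fx']*p[0],m['cy']+m['fy']*p[1]])
def rows(P,Rt):
    """shift/turn from current measured pose to TCP pos P, rot Rt in move units"""
    o=get_obs();R=np.array(o['tcp_rot']);s=R.T@(np.array(P)-o['position'])/0.1
    w=np.degrees(cv2.Rodrigues(R.T@Rt)[0].ravel())/60
    return np.round(s,3),np.round(w,3)
def down(yaw):
    """tool pointing down, tool y axis at world yaw (deg)"""
    a=np.radians(yaw);y=np.array([np.cos(a),np.sin(a),0]);z=np.array([0,0,-1.]);return np.c_[np.cross(y,z),y,z]
E
python3 - <<'E'
from h import *
f=lambda p:(110+(p[0]+.5)/2.6-.5,120+(p[1]+.5)/2.6-.5)
a=ray('top',f((98,315)),.112);b=ray('top',f((63,385)),.112);print('bar',a,b,(a+b)/2,np.linalg.norm(a-b),np.degrees(np.arctan2(*(a-b)[1::-1])))
c=[ray('top',f(p),.012) for p in [(288,248),(500,215),(515,303),(300,338)]];print('base',np.round(c,3).tolist())
for i in range(4):
    d=c[(i+1)%4]-c[i];print(np.linalg.norm(d),np.degrees(np.arctan2(d[1],d[0])))
print('drive',ray('top',f((466,267)),.069))
print('fig',ray('top',f((342,291)),.128))
print('scene drive',ray('scene',(110+212/2,40+326/2),.069))
print('scene key',ray('scene',(110+305/2,40+76/2),.112))
s=[ray('top',f(p),.045) for p in [(86,293),(154,326),(116,394),(46,360)]];print('stand',np.round(s,3).tolist(),np.mean(s,0))
E
```

```text
bar [0.4916693  0.34855752 0.112     ] [0.41724866 0.38709613 0.112     ] [0.45445898 0.36782683 0.112     ] 0.08380726172305049 -27.377302781477557
base [[0.561, 0.15, 0.012], [0.593, -0.102, 0.012], [0.489, -0.117, 0.012], [0.454, 0.138, 0.012]]
0.2545133273295093 -82.63214873953494
0.10529087108114349 -172.21969120203568
0.256948121151726 97.74649607614684
0.10699924987202523 6.472908683391034
drive [ 0.53315265 -0.05595306  0.069     ]
fig [0.51134839 0.08198189 0.128     ]
scene drive [ 0.53455639 -0.05921673  0.069     ]
scene key [0.45828139 0.3624727  0.112     ]
stand [[0.514, 0.381, 0.045], [0.475, 0.303, 0.045], [0.398, 0.347, 0.045], [0.439, 0.427, 0.045]] [0.45645578 0.36453092 0.045     ]
```

Run:
```python
from h import *
print(rows([.456,.366,.2],down(62.6)))
print(rows([.456,.366,.084],down(62.6)))
```

```text
(array([-3.05 , -1.261,  0.313]), array([ 0.   , -0.   ,  0.126]))
(array([-3.05 , -1.261,  1.473]), array([ 0.   , -0.   ,  0.126]))
```

```bash
python3 -m crank '[[[1,-0.5,-0.2,0,0,0,0.06],[1,-1,-0.42,0,0,0,0.126],[1,-1,-0.42,0,0,0,0.126]]]'; python3 -m crank '[[[1,-0.4,-0.2,0.1,0,0,0],[1,-0.8,-0.35,0.1,0,0,0],[1,-1,-0.55,0.1,0,0,0]]]'
python3 - <<'E'
from h import *
print(get_obs()['q'],rows([.456,.366,.23],down(62.6)))
E
```

```text
time_s: 1.25
position: [0.2951, 0.5117, 0.2314]
tcp_rot: [[-0.885, 0.466, 0.001], [0.466, 0.885, -0.001], [-0.002, -0.0, -1.0]]
wrist_force: [1.2, -0.3, 1.4]
gripper_width: 0.0856
grasp_force: 0.0
time_s: 1.5
position: [0.3581, 0.417, 0.2208]
tcp_rot: [[-0.887, 0.462, 0.001], [0.462, 0.887, -0.001], [-0.001, -0.0, -1.0]]
wrist_force: [-0.3, 0.3, 0.9]
gripper_width: 0.0855
grasp_force: 0.0
[-57.4825785    9.79605237   3.74824129  96.41736135  -0.60035365
  73.82217152   8.84303583] (array([-1.104, -0.   , -0.091]), array([-0.   ,  0.001, -0.002]))
```

```bash
python3 -m crank '[[[1,-0.4,0,0,0,0,0],[1,-0.8,0,0,0,0,0],[1,-1,0,0,0,0,0],[1,-1,0,0,0,0,0],[1,-1,0,0,0,0,0]]]'
python3 - <<'E'
from h import *
im=imaging.grab_frame('wrist');m=imaging.camera_model('wrist')
o=get_obs();print(o['position'],o['q'],m['fx'],-np.array(m['R']).T@m['t'],np.round(m['R'],2).tolist())
cv2.imwrite('pics/w1.png',im[:,:,::-1])
for X in [(.456,.366,.112),(.456+.045*np.cos(np.radians(-27.4)),.366+.045*np.sin(np.radians(-27.4)),.112)]:print(proj('wrist',X,m))
E
```

```text
time_s: 1.92
position: [0.445, 0.3729, 0.2212]
tcp_rot: [[-0.887, 0.462, 0.0], [0.462, 0.887, -0.0], [-0.0, -0.0, -1.0]]
wrist_force: [-1.4, 0.6, 0.6]
gripper_width: 0.0855
grasp_force: 0.0
[0.44369159 0.37404047 0.22122543] [-51.07414054  13.55072117   7.61580012  92.04133764  -1.87632698
  74.54269154  19.44946603] 297.3186396354542 [0.37794662 0.40822133 0.36371234] [[0.46, 0.89, -0.0], [0.85, -0.44, 0.29], [0.26, -0.13, -0.96]]
[254.15142072 207.84431774]
[254.2242859  252.27937775]
```

View pics/w1.png

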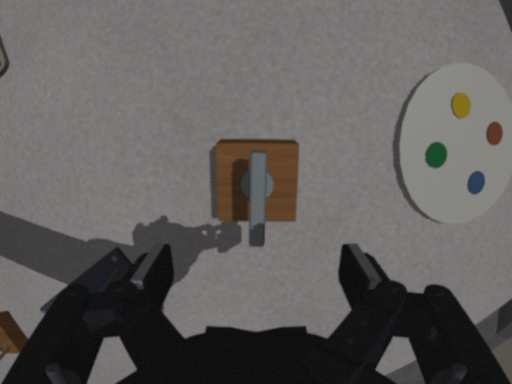

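The bar runs from about (258,151) to (257,245), with the stand behind it at (217–298, 140–221). I'll measure its ends more closely.

Run:
```python
from h import *
im=cv2.imread('pics/w1.png');m=imaging.camera_model('wrist')
print(im[140:156,258].tolist());print(im[226:252,257].tolist())
for r in (165,225):print(r,im[r,244:272].tolist())
for p in [(258,151),(257.5,238),(257,246)]:print(p,ray('wrist',p,.112,m))
s=[ray('wrist',p,.045,m) for p in [(219.5,140.5),(298,140.5),(296.5,220.5),(218,220.5)]];print(np.round(s,4),np.mean(s,0))
```

```text
[[37, 49, 64], [31, 43, 61], [28, 46, 67], [36, 58, 84], [42, 67, 96], [43, 69, 100], [42, 69, 100], [43, 69, 100], [40, 68, 98], [45, 66, 93], [55, 63, 76], [63, 63, 62], [76, 74, 70], [94, 91, 86], [101, 98, 92], [104, 102, 96]]
[[58, 56, 52], [57, 56, 52], [55, 54, 52], [57, 55, 51], [58, 55, 54], [56, 55, 53], [58, 57, 55], [59, 57, 54], [57, 56, 52], [58, 57, 53], [57, 55, 52], [57, 56, 53], [57, 55, 52], [57, 54, 52], [57, 55, 53], [57, 56, 53], [58, 57, 53], [57, 56, 52], [57, 55, 52], [62, 62, 59], [86, 86, 86], [108, 110, 112], [117, 118, 121], [119, 120, 123], [118, 118, 122], [118, 118, 121]]
165 [[23, 36, 53], [25, 38, 53], [25, 36, 54], [24, 39, 57], [32, 48, 68], [47, 59, 75], [69, 71, 74], [85, 83, 79], [96, 94, 88], [102, 99, 93], [103, 101, 94], [103, 100, 94], [104, 102, 95], [104, 102, 95], [105, 103, 97], [106, 103, 97], [105, 101, 96], [107, 103, 98], [107, 104, 97], [106, 102, 96], [100, 97, 92], [91, 88, 84], [76, 78, 81], [55, 71, 93], [42, 68, 98], [44, 70, 99], [43, 68, 99], [42, 68, 98]]
225 [[118, 118, 122], [117, 118, 121], [117, 119, 121], [117, 117, 120], [106, 107, 109], [87, 86, 85], [86, 84, 79], [96, 93, 87], [97, 94, 89], [91, 88, 83], [82, 80, 75], [71, 69, 65], [65, 63, 60], [59, 58, 56], [58, 56, 53], [58, 56, 53], [58, 56, 52], [57, 55, 51], [53, 52, 49], [54, 54, 51], [71, 69, 68], [100, 100, 102], [115, 115, 118], [120, 120, 124], [120, 121, 123], [119, 120, 122], [117, 118, 121], [116, 117, 120]]
(258, 151) [0.41200942 0.39255842 0.112     ]
(257.5, 238) [0.48393675 0.35498676 0.112     ]
(257, 246) [0.49117434 0.35072947 0.112     ]
[[0.3916 0.3569 0.045 ]
 [0.4304 0.4322 0.045 ]
 [0.5133 0.3912 0.045 ]
 [0.4714 0.3103 0.045 ]] [0.45166985 0.37264023 0.045     ]
```

Run:
```python
from h import *
print(rows([.452,.371,.084],down(62.2)))
```

```text
(array([-0.089,  0.011,  1.372]), array([-0.   , -0.001,  0.007]))
```

```bash
python3 -m crank '[[[1,-0.09,0.01,0.4,0,0,0.007],[1,-0.09,0.01,0.8,0,0,0.007],[1,-0.09,0.01,1,0,0,0.007],[1,-0.09,0.01,1,0,0,0.007]]]'; python3 -m crank '[[[1,0,0,0.2,0,0,0],[1,0,0,0.37,0,0,0],[1,0,0,0.37,0,0,0],[0,0,0,0.37,0,0,0],[0,0,0,0.37,0,0,0],[0,0,0,0.37,0,0,0],[0,0,0,0.37,0,0,0],[0,0,0,0.37,0,0,0],[0,0,0,0.37,0,0,0],[0,0,0,0.37,0,0,0]]]'
```

```text
time_s: 2.3
position: [0.4487, 0.3698, 0.1164]
tcp_rot: [[-0.886, 0.464, -0.006], [0.464, 0.886, -0.005], [0.003, -0.007, -1.0]]
wrist_force: [-1.0, 0.3, 0.0]
gripper_width: 0.0852
grasp_force: 0.0
time_s: 3.13
position: [0.4528, 0.3708, 0.0851]
tcp_rot: [[-0.885, 0.466, 0.001], [0.466, 0.885, 0.001], [-0.0, 0.001, -1.0]]
wrist_force: [-1.3, -0.7, 6.1]
gripper_width: 0.0138
grasp_force: 59.5
```

```bash
python3 -m crank '[[[0,0,0,-0.15,0,0,0],[0,0,0,-0.35,0,0,0],[0,0,0,-0.6,0,0,0],[0,0,0,-0.85,0,0,0],[0,0,0,-1,0,0,0]]]';python3 -m crank '[[[0,0,0,-0.3,0,0,0],[0,0,0,-0.6,0,0,0],[0,0,0,-0.8,0,0,0],[0,0,0,-0.8,0,0,0]]]'
python3 - <<'E'
from h import *
print(rows([.50,.17,.26],down(90)))
im=imaging.grab_frame('scene')
a=im[20:200,180:360,::-1];cv2.imwrite('pics/s2.png',cv2.resize(a,None,fx=3,fy=3))
E
```

```text
time_s: 3.55
position: [0.4529, 0.3708, 0.1867]
tcp_rot: [[-0.885, 0.466, 0.001], [0.466, 0.885, 0.001], [-0.0, 0.002, -1.0]]
wrist_force: [0.5, 0.9, -2.0]
gripper_width: 0.0139
grasp_force: 59.0
time_s: 3.88
position: [0.4537, 0.3716, 0.269]
tcp_rot: [[-0.885, 0.466, 0.005], [0.466, 0.885, 0.005], [-0.002, 0.006, -1.0]]
wrist_force: [0.9, 0.5, -1.7]
gripper_width: 0.0138
grasp_force: 59.1
(array([-1.35 , -1.568,  0.082]), array([ 0.006,  0.003, -0.463]))
```

View pics/s2.png

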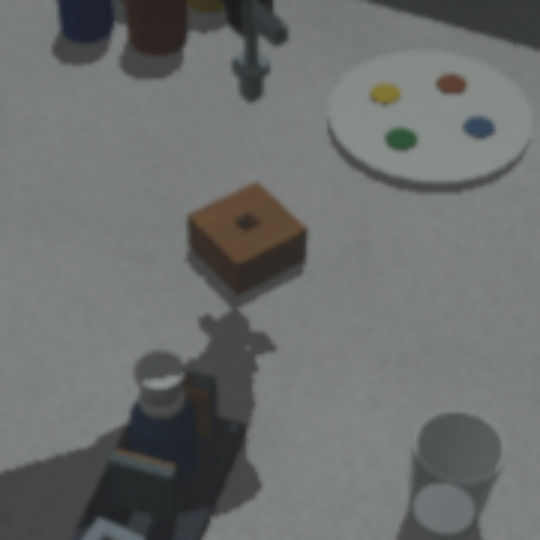

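```bash
python3 -m crank '[[[0,-0.2,-0.2,0,0,0,-0.1],[0,-0.4,-0.4,0,0,0,-0.2],[0,-0.65,-0.6,0,0,0,-0.3],[0,-0.9,-0.82,0,0,0,-0.4],[0,-0.9,-0.82,0,0,0,-0.463],[0,-0.9,-0.82,0,0,0,-0.463]]]'; python3 -m crank '[[[0,-0.1,-0.25,0,0,0,0],[0,-0.2,-0.5,0,0,0,0],[0,-0.3,-0.8,0,0,0,0],[0,-0.36,-1,0,0,0,0]]]';python3 -m crank '[[[0,-0.1,-0.25,0,0,0,0],[0,-0.2,-0.5,0,0,0,0],[0,-0.3,-0.8,0,0,0,0],[0,-0.36,-1,0,0,0,0]]]';python3 -m crank '[[[0,-0.1,-0.25,0,0,0,0],[0,-0.2,-0.5,0,0,0,0],[0,-0.3,-0.8,0,0,0,0],[0,-0.36,-1,0,0,0,0],[0,-0.36,-1,0,0,0,0],[0,-0.36,-1,0,0,0,0]]]';python3 - <<'E'
from h import *
o=get_obs();m=imaging.camera_model('wrist')
im=imaging.grab_frame('wrist');cv2.imwrite('pics/w2.png',im[:,:,::-1])
np.savez('w2.npz',**m)
print(o['q'],-np.array(m['R']).T@m['t'],o['position'],proj('wrist',[.5335,-.0575,.069],m), finder.recognise('drive_mouth','wrist')[:1])
E
```

```text
time_s: 4.43
position: [0.4942, 0.2532, 0.2625]
tcp_rot: [[-1.0, 0.001, -0.002], [0.001, 1.0, -0.002], [0.002, -0.002, -1.0]]
wrist_force: [-0.7, 0.4, -2.1]
gripper_width: 0.0138
grasp_force: 59.1
time_s: 4.77
position: [0.5298, 0.154, 0.2628]
tcp_rot: [[-1.0, 0.003, -0.002], [0.003, 1.0, -0.001], [0.002, -0.001, -1.0]]
wrist_force: [0.7, -1.0, -2.1]
gripper_width: 0.014
grasp_force: 59.1
time_s: 5.1
position: [0.5658, 0.0541, 0.2628]
tcp_rot: [[-1.0, 0.003, -0.002], [0.003, 1.0, -0.001], [0.002, -0.001, -1.0]]
wrist_force: [0.1, -0.8, -2.7]
gripper_width: 0.0138
grasp_force: 59.1
time_s: 5.6
position: [0.6014, -0.0442, 0.2626]
tcp_rot: [[-1.0, 0.003, -0.002], [0.003, 1.0, -0.0], [0.002, -0.0, -1.0]]
wrist_force: [-0.4, 0.7, -2.3]
gripper_width: 0.014
grasp_force: 59.1
[-18.81492884  15.8538985   23.17912814  85.60167587  -6.24888968
  79.96825372  94.4868738 ] [ 0.52767648 -0.04367735  0.4052655 ] [ 0.60139235 -0.04422401  0.26259833] [243.64912266 113.03547471] []
```

View pics/w2.png

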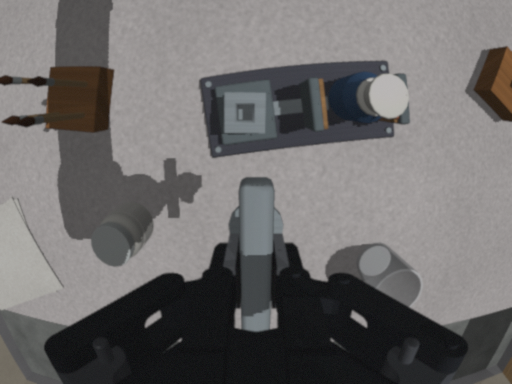

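The key is held upright below the camera, and the drive block is at about (245,113) with its socket visible. I'll enlarge that area.

Run:
```python
import cv2
a=cv2.imread('pics/w2.png')[75:150,205:305];cv2.imwrite('pics/w2c.png',cv2.convertScaleAbs(cv2.resize(a,None,fx=8,fy=8,interpolation=cv2.INTER_CUBIC),alpha=1.5))
```

```text
(no output)
```

View pics/w2c.png

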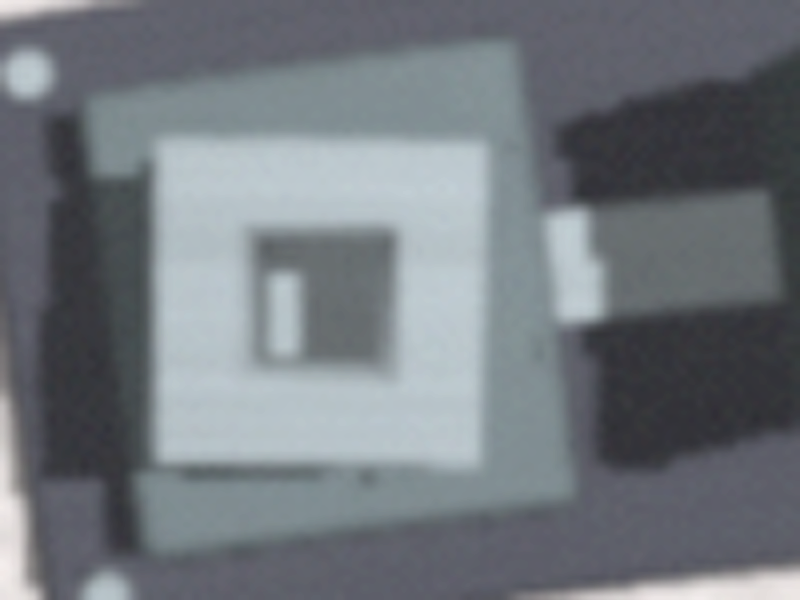

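Run:
```python
from h import *
m=dict(np.load('w2.npz'))
f=lambda p:(205+(p[0]+.5)/8-.5,75+(p[1]+.5)/8-.5)
c=[ray('wrist',f(p),.069,m) for p in [(155,137),(488,141),(480,467),(154,463)]];print(np.round(c,4).tolist(),np.mean(c,0))
s=[ray('wrist',f(p),.069,m) for p in [(250,229),(398,232),(396,377),(254,365)]];print('sock',np.mean(s[:2]+s[2:],0))
for q in (c,s):
  for i in range(4):
    d=q[(i+1)%4]-q[i];print(np.linalg.norm(d),np.degrees(np.arctan2(d[1],d[0])))
o=get_obs()['position'];zt=o[2]+.027
for s in(-.045,0,.045):print('bar exp',proj('wrist',[o[0]+s,o[1],zt],m))
for p in [(257,178),(257,187),(257,330)]:print(ray('wrist',p,zt,m)-o)
```

```text
[[0.5089, -0.0793, 0.069], [0.51, -0.033, 0.069], [0.5562, -0.0341, 0.069], [0.5552, -0.0802, 0.069]] [ 0.53256721 -0.05665606  0.069     ]
sock [ 0.53249712 -0.05585385  0.069     ]
0.04636352160333761 88.61877295393575
0.04620170424762506 -1.3889560403243653
0.04606267380883301 -91.2038281318462
0.046345260470069975 178.9832758220383
0.020640775029990305 88.21224510692701
0.020513111654684613 -1.0043396884880584
0.019997423563479808 -95.40137052302595
0.019274903329694143 -178.92225836355513
bar exp [260.42001382 180.56296936]
bar exp [260.17523419 277.18351661]
bar exp [259.78963025 345.90426427]
[-0.04605592 -0.00136238  0.027     ]
[-0.04234074 -0.00137048  0.027     ]
[ 0.03293364 -0.0014761   0.027     ]
```

Run:
```python
from h import *
print(rows([.5328,-.0563,.15],down(88.75)))
```

```text
(array([ 0.684, -0.143,  1.132]), array([ 0.001, -0.002,  0.021]))
```

```bash
python3 -m crank '[[[0,0.25,-0.05,0.2,0,0,0],[0,0.5,-0.1,0.5,0,-0.002,0.021],[0,0.684,-0.143,0.75,0,-0.002,0.021],[0,0.684,-0.143,0.9,0,-0.002,0.021],[0,0.684,-0.143,1,0,-0.002,0.021],[0,0.684,-0.143,1,0,-0.002,0.021],[0,0.684,-0.143,1,0,-0.002,0.021]]]'
python3 - <<'E'
from h import *
print(rows([.5328,-.0563,.15],down(88.75)))
im=imaging.grab_frame('scene');a=im[150:260,160:280,::-1]
o=get_obs()['position']
for dz in(.072,.04,-.027):print(proj('scene',np.array(o)-[0,0,dz]))
print(proj('scene',[.5328,-.0563,.069]))
cv2.imwrite('pics/s3.png',cv2.convertScaleAbs(cv2.resize(a,None,fx=5,fy=5,interpolation=cv2.INTER_CUBIC),alpha=1.5))
E
```

```text
time_s: 6.28
position: [0.534, -0.0571, 0.1646]
tcp_rot: [[-1.0, 0.021, 0.002], [0.021, 1.0, 0.0], [-0.002, 0.0, -1.0]]
wrist_force: [-0.1, 0.0, -1.4]
gripper_width: 0.0139
grasp_force: 59.1
(array([0.012, 0.007, 0.146]), array([0.   , 0.002, 0.001]))
[215.4561554  197.14141246]
[214.28662891 189.8074208 ]
[211.61548581 173.05693134]
[215.96470771 201.84899822]
```

View pics/s3.png

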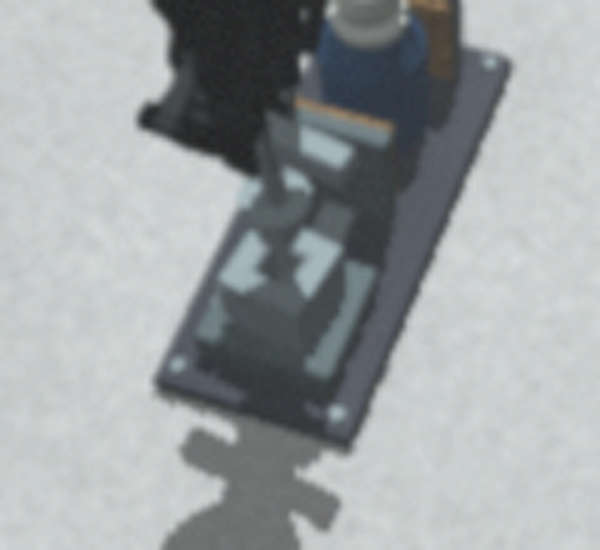

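The key's shank sits over the middle of the block's top, around (282,265) in the crop. I'll lower it, watching the force.

```bash
python3 -m crank '[[[0,0.012,0.007,0.1,0,0.002,0],[0,0.012,0.007,0.18,0,0.002,0],[0,0.012,0.007,0.24,0,0.002,0],[0,0.012,0.007,0.28,0,0.002,0],[0,0.012,0.007,0.28,0,0.002,0],[0,0.012,0.007,0.28,0,0.002,0]]]'; python3 -m crank '[[[0,0,0,0.03,0,0,0],[0,0,0,0.06,0,0,0],[0,0,0,0.06,0,0,0]]]'
python3 - <<'E'
from h import *
o=get_obs();print(o['position'],o['wrist_force'],o['torque'])
E
```

```text
time_s: 6.83
position: [0.532, -0.0576, 0.136]
tcp_rot: [[-1.0, 0.022, -0.001], [0.022, 1.0, -0.0], [0.001, -0.0, -1.0]]
wrist_force: [-1.2, -0.1, -2.7]
gripper_width: 0.0139
grasp_force: 59.1
time_s: 7.08
position: [0.5319, -0.0575, 0.1298]
tcp_rot: [[-1.0, 0.022, -0.001], [0.022, 1.0, 0.0], [0.001, 0.0, -1.0]]
wrist_force: [-1.0, -0.1, -2.3]
gripper_width: 0.014
grasp_force: 59.1
[ 0.53193625 -0.05751645  0.12975366] [-0.95320204 -0.07711329 -2.2895591 ] [-0.01119348  0.32909013 -0.0007266 ]
```

```bash
python3 -m crank '[[[0,0,0,0.04,0,0,0],[0,0,0,0.08,0,0,0],[0,0,0,0.12,0,0,0],[0,0,0,0.12,0,0,0]]]'; python3 -m crank '[[[0,0,0,0.03,0,0,0],[0,0,0,0.06,0,0,0],[0,0,0,0.08,0,0,0],[0,0,0,0.085,0,0,0],[0,0,0,0.085,0,0,0]]]'
```

```text
time_s: 7.42
position: [0.5319, -0.0574, 0.1173]
tcp_rot: [[-1.0, 0.022, -0.001], [0.022, 1.0, -0.0], [0.001, -0.0, -1.0]]
wrist_force: [-1.2, 0.9, -2.3]
gripper_width: 0.0138
grasp_force: 59.1
time_s: 7.83
position: [0.532, -0.0575, 0.1094]
tcp_rot: [[-1.0, 0.022, -0.001], [0.022, 1.0, 0.0], [0.001, 0.0, -1.0]]
wrist_force: [-2.0, 1.0, -4.1]
gripper_width: 0.0142
grasp_force: 59.0
```

```bash
python3 -m crank '[[[0,0,0,0.015,0,0,0],[0,0,0,0.015,0,0,0],[0,0,0,0.015,0,0,0]]]'; python3 -m crank '[[[0,0,0,0.01,0,0,0],[0,0,0,0.01,0,0,0]]]'
```

```text
time_s: 8.08
position: [0.5323, -0.0575, 0.1091]
tcp_rot: [[-1.0, 0.022, 0.0], [0.022, 1.0, 0.0], [-0.0, 0.0, -1.0]]
wrist_force: [-8.0, 0.0, 6.9]
gripper_width: 0.0138
grasp_force: 60.5
time_s: 8.25
position: [0.5325, -0.0576, 0.109]
tcp_rot: [[-1.0, 0.022, 0.001], [0.022, 1.0, 0.001], [-0.001, 0.001, -1.0]]
wrist_force: [-11.9, 1.3, 17.5]
gripper_width: 0.014
grasp_force: 62.1
```

```bash
python3 -m crank '[[[0,0,0,-0.02,0,0,0],[1,0,0,-0.02,0,0,0],[1,0,0,-0.02,0,0,0],[1,0,0,-0.02,0,0,0],[1,0,0,-0.02,0,0,0],[1,0,0,-0.02,0,0,0],[1,0,0,-0.02,0,0,0],[1,0,0,-0.02,0,0,0],[1,0,0,-0.02,0,0,0]]]'
python3 - <<'E'
from h import *
im=imaging.grab_frame('scene');a=im[150:260,160:280,::-1];b=imaging.grab_frame('wrist')[:,:,::-1]
a=cv2.resize(a,None,fx=3.49,fy=3.4909);print(get_obs()['q'])
cv2.imwrite('pics/s4.png',np.hstack([cv2.convertScaleAbs(cv2.resize(a,(380,348)),alpha=1.5),cv2.resize(b,(420,348))]))
E
```

```text
time_s: 9.0
position: [0.5323, -0.0575, 0.1092]
tcp_rot: [[-1.0, 0.022, 0.0], [0.022, 1.0, 0.0], [-0.0, 0.0, -1.0]]
wrist_force: [-0.5, -0.4, -0.3]
gripper_width: 0.0857
grasp_force: 0.0
[-18.58718579  14.14883316  22.60966952 106.7738485   -6.22192923
  60.26819569  95.22483038]
```

View pics/s4.png

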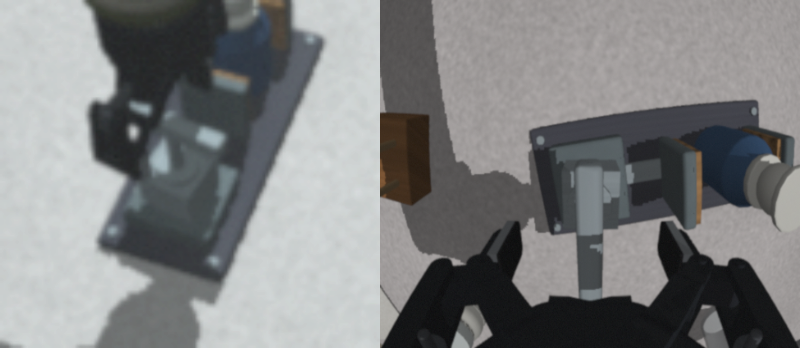

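The key is standing home, with its collar on the block and the bar between the open fingers. I'll re-grip and turn.

```bash
python3 -m crank '[[[0,0,0,0,0,0,0],[0,0,0,0,0,0,0],[0,0,0,0,0,0,0],[0,0,0,0,0,0,0],[0,0,0,0,0,0,0],[0,0,0,0,0,0,0],[0,0,0,0,0,0,0],[0,0,0,0,0,0,0.05],[0,0,0,0,0,0,0.1],[0,0,0,0,0,0,0.17],[0,0,0,0,0,0,0.24],[0,0,0,0,0,0,0.3],[0,0,0,0,0,0,0.3]]]'
python3 - <<'E'
from h import *
o=get_obs();print(o['position'],o['wrist_force'],o['torque'],o['q'])
E
```

```text
time_s: 10.18
position: [0.5319, -0.0565, 0.1095]
tcp_rot: [[-0.943, 0.333, -0.001], [0.333, 0.943, 0.001], [0.001, 0.001, -1.0]]
wrist_force: [-4.3, 2.3, 4.9]
gripper_width: 0.0139
grasp_force: 59.5
[ 0.53192599 -0.05646986  0.1095085 ] [-4.30648792  2.31145726  4.87676826] [0.6818098  0.89482632 0.00302015] [-20.71235867  14.28674358  24.98710789 106.87730535  -6.97335736
  60.36269433  77.60406836]
```

```bash
python3 -m crank '[[[0,0,0,0,0,0,0.07],[0,0,0,0,0,0,0.15],[0,0,0,0,0,0,0.23],[0,0,0,0,0,0,0.31],[0,0,0,0,0,0,0.39],[0,0,0,0,0,0,0.47],[0,0,0,0,0,0,0.55],[0,0,0,0,0,0,0.63],[0,0,0,0,0,0,0.71],[0,0,0,0,0,0,0.8],[0,0,0,0,0,0,0.8]]]'
python3 - <<'E'
from h import *
o=get_obs();print(o['torque'],o['q'])
im=imaging.grab_frame('top');d=finder.recognise('jaw_face','top')[:1];print(d)
E
```

```text
time_s: 11.1
position: [0.5325, -0.0558, 0.1095]
tcp_rot: [[-0.382, 0.924, 0.0], [0.924, 0.382, 0.002], [0.002, 0.001, -1.0]]
wrist_force: [0.5, 5.0, 3.5]
gripper_width: 0.0141
grasp_force: 59.1
[ 1.20673686  0.16731177 -0.0028504 ] [-26.50045734  14.93923958  31.68922099 107.13215077  -9.09587609
  60.3777831   31.30635091]
[{'extent': [253.3, 217.3, 263.9, 238.4], 'score': 0.57}]
```

```bash
python3 -m crank '[[[0,0,0,0,0,0,0.07],[0,0,0,0,0,0,0.15],[0,0,0,0,0,0,0.23],[0,0,0,0,0,0,0.31],[0,0,0,0,0,0,0.39],[0,0,0,0,0,0,0.47],[0,0,0,0,0,0,0.55],[0,0,0,0,0,0,0.63],[0,0,0,0,0,0,0.71],[0,0,0,0,0,0,0.8],[0,0,0,0,0,0,0.9],[0,0,0,0,0,0,0.9]]]'
python3 - <<'E'
from h import *
o=get_obs();print(o['torque'],o['q'])
E
```

```text
time_s: 12.2
position: [0.5335, -0.0559, 0.1096]
tcp_rot: [[0.523, 0.852, 0.003], [0.852, -0.523, 0.001], [0.003, 0.001, -1.0]]
wrist_force: [3.0, 4.6, -0.4]
gripper_width: 0.0141
grasp_force: 58.7
[ 1.2509292  -1.0140257   0.08163075] [-33.54973861  16.19423797  40.13457333 107.40818038 -12.03402046
  60.48199012 -20.11144764]
```

```bash
python3 -m crank '[[[0,0,0,0,0,0,0.07],[0,0,0,0,0,0,0.15],[0,0,0,0,0,0,0.23],[0,0,0,0,0,0,0.31],[0,0,0,0,0,0,0.39],[0,0,0,0,0,0,0.47],[0,0,0,0,0,0,0.55],[0,0,0,0,0,0,0.63],[0,0,0,0,0,0,0.71],[0,0,0,0,0,0,0.8],[0,0,0,0,0,0,0.9],[0,0,0,0,0,0,0.9]]]'
python3 - <<'E'
from h import *
o=get_obs();print(o['torque'],o['q'])
E
```

```text
time_s: 13.2
position: [0.534, -0.0569, 0.1097]
tcp_rot: [[0.997, 0.077, 0.004], [0.077, -0.997, 0.0], [0.004, 0.0, -1.0]]
wrist_force: [6.3, 0.9, -2.8]
gripper_width: 0.0142
grasp_force: 58.6
[ 0.48083668 -1.65057152  0.02190238] [-41.37868234  18.50506879  50.02277898 107.70501172 -16.18854228
  60.93788541 -70.44244702]
```

```bash
python3 -m crank '[[[0,0,0,0,0,0,0.07],[0,0,0,0,0,0,0.15],[0,0,0,0,0,0,0.23],[0,0,0,0,0,0,0.31],[0,0,0,0,0,0,0.39],[0,0,0,0,0,0,0.47],[0,0,0,0,0,0,0.55],[0,0,0,0,0,0,0.63],[0,0,0,0,0,0,0.68],[0,0,0,0,0,0,0.68]]]'
python3 - <<'E'
from h import *
o=get_obs();print(o['torque'],o['q'])
E
```

```text
time_s: 14.03
position: [0.5337, -0.0577, 0.1097]
tcp_rot: [[0.807, -0.591, 0.003], [-0.591, -0.807, -0.001], [0.003, -0.001, -1.0]]
wrist_force: [6.3, -1.2, -2.8]
gripper_width: 0.0136
grasp_force: 58.7
[-0.16394681 -1.57864258  0.0671516 ] [ -47.67342699   21.66189456   58.66574989  107.93237148  -20.92226533
   61.84624449 -106.95357133]
```

```bash
python3 -m crank '[[[0,0,0,0,0,0,0.03],[0,0,0,0,0,0,0.06],[0,0,0,0,0,0,0.1],[0,0,0,0,0,0,0.1]]]'; python3 -m crank '[[[0,0,0,0,0,0,0.03],[0,0,0,0,0,0,0.06],[0,0,0,0,0,0,0.09],[0,0,0,0,0,0,0.09]]]'
python3 - <<'E'
from h import *
o=get_obs();print(o['torque'],o['q'],np.degrees(np.arctan2(o['tcp_rot'][1][1],o['tcp_rot'][0][1])))
E
```

```text
time_s: 14.37
position: [0.5337, -0.0578, 0.1097]
tcp_rot: [[0.741, -0.671, 0.003], [-0.671, -0.741, -0.001], [0.003, -0.001, -1.0]]
wrist_force: [5.0, -1.2, -3.0]
gripper_width: 0.0138
grasp_force: 58.7
time_s: 14.7
position: [0.5336, -0.0579, 0.1097]
tcp_rot: [[0.675, -0.738, 0.003], [-0.738, -0.675, -0.001], [0.003, -0.002, -1.0]]
wrist_force: [4.9, -1.1, -1.5]
gripper_width: 0.0138
grasp_force: 58.8
[-0.33263126 -1.38510377  0.10641708] [ -49.39852088   22.8880623    61.23211787  107.99333653  -22.62227761
   62.25813959 -116.81286784] -137.53262223546866
```

Turned 226° so far. I'll keep going to the stop in small steps.

```bash
python3 -m crank '[[[0,0,0,0,0,0,0.03],[0,0,0,0,0,0,0.06],[0,0,0,0,0,0,0.06]]]'
python3 - <<'E'
from h import *
o=get_obs();print(o['torque'],np.degrees(np.arctan2(o['tcp_rot'][1][1],o['tcp_rot'][0][1])))
E
python3 -m crank '[[[0,0,0,0,0,0,0.03],[0,0,0,0,0,0,0.06],[0,0,0,0,0,0,0.06]]]'
python3 - <<'E'
from h import *
o=get_obs();print(o['torque'],o['q'],np.degrees(np.arctan2(o['tcp_rot'][1][1],o['tcp_rot'][0][1])))
E
```

```text
time_s: 14.95
position: [0.5336, -0.0579, 0.1097]
tcp_rot: [[0.628, -0.779, 0.003], [-0.779, -0.628, -0.001], [0.003, -0.002, -1.0]]
wrist_force: [4.8, -2.4, -1.8]
gripper_width: 0.0139
grasp_force: 58.8
[-0.38130649 -1.30106167  0.10979986] -141.1312054188458
time_s: 15.2
position: [0.5335, -0.0579, 0.1097]
tcp_rot: [[0.578, -0.816, 0.003], [-0.816, -0.578, -0.001], [0.003, -0.001, -1.0]]
wrist_force: [4.8, -2.1, -2.4]
gripper_width: 0.0138
grasp_force: 61.0
[-0.45341041 -1.32371812  0.88913192] [ -50.47620347   23.76763473   62.87568409  108.02259605  -23.77585139
   62.56964509 -122.96803115] -144.66056668393267
```

The torque rose from 0.11 to 0.89 N m, so the drive is at its stop. I'll relax the twist, release and rise.

```bash
python3 -m crank '[[[0,0,0,0,0,0,-0.05],[0,0,0,0,0,0,-0.05],[1,0,0,0,0,0,-0.05],[1,0,0,0,0,0,-0.05],[1,0,0,0,0,0,-0.05],[1,0,0,0,0,0,-0.05],[1,0,0,0,0,0,-0.05],[1,0,0,0,0,0,-0.05],[1,0,0,0,0,0,-0.05],[1,0,0,-0.2,0,0,-0.05],[1,0,0,-0.45,0,0,-0.05],[1,0,0,-0.7,0,0,-0.05],[1,0,0,-1,0,0,-0.05],[1,0,0,-1,0,0,-0.05],[1,0,0,-1,0,0,-0.05]]]'
python3 - <<'E'
from h import *
o=get_obs();m=imaging.camera_model('wrist')
im=imaging.grab_frame('wrist');s=imaging.grab_frame('scene')[130:250,150:290]
cv2.imwrite('pics/f.png',np.hstack([cv2.resize(im,(440,330)),cv2.resize(s,(360,330))])[:,:,::-1])
E
```

```text
time_s: 16.45
position: [0.5331, -0.0575, 0.2105]
tcp_rot: [[0.62, -0.784, 0.003], [-0.784, -0.62, 0.001], [0.001, -0.003, -1.0]]
wrist_force: [0.1, -0.0, -0.6]
gripper_width: 0.0854
grasp_force: 0.0
```

View pics/f.png

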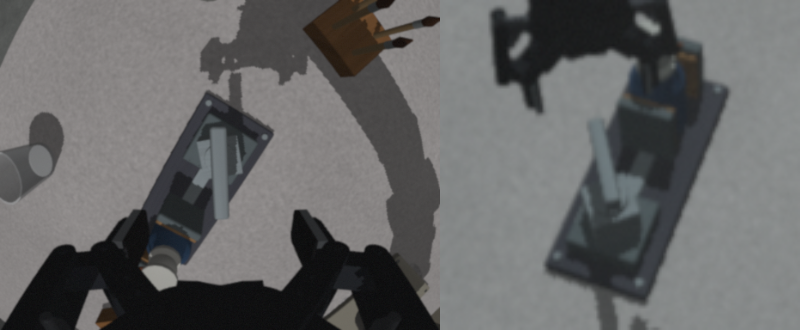

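The key stands upright in the drive, the jaw has come up to the figure and the gripper is clear. The last torque jump came at 233° of turn, which matches 4.0 rad plus the play.

```bash
python3 -c "
from workcell import ticket
print(ticket.sign_off())"
```

```text
the job is handed in; nothing more can be done
None
```

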